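# Weigh out frozen burger pucks on a spring scale

### The arm

A 6-joint arm with a two-finger parallel gripper is mounted at the origin on the work surface. World frame = base frame: x ahead of the robot, y to its left, z up, the work surface at z = 0. Lengths are in mm, angles in rad, forces in N, time in s.
With the tool pointing down it reaches from about 300 to 825 mm from the base axis. Payload 5.4 kg.
Tool frame: the origin (TCP) lies at the very end of the fingers, on their centre line; the grasp point (between the pads) lies tcp_to_grasp behind it (tcp_to_grasp is the distance from the TCP to the grasp point, in mm); x points along the fingers, y is the direction in which the jaws open and shut, and the axes are right-handed (so a half turn about x gives the same grasp; the last joint's range is limited). The gripper opens to 92 mm and grips with 3 to 60 N. Pads are 20 mm wide; open, the fingers measure 128 mm over their backs; the gripper's body (75 mm by 189 mm) begins 69 mm behind the grasp point.
Start: joints at [0.897, 0.158, 1.597, -0, 1.386, -0.21], TCP at [257.233, 514.235, 214.601] pointing down, gripper open.
Joint ranges: [-2.91, 2.91], [-0.94, 2.29], [0.18, 2.7], [-1.29, 4.43], [0.17, 2.64], [-3, 3]. Speed limits (rad/s): [2.57, 2.57, 3.14, 3.14, 3.14, 3.14].

### API

Orientations are given as a unit quaternion [w, x, y, z].
In Python, from cell import get_state, get_image, hand_in, tcp_to_grasp gives the robot as it stands.
- The arm moves only by the tool step_arm, never from a script. Its argument "moves" is a list that holds one entry, the list of rows, each a list of 7 numbers: the shift along the tool's x, y, z in cm, then the turn, a rotation vector about the tool's x, y, z in rad, then the finger opening in cm, from 0 to 9.19. A call has 1 to 20 rows; each row is the pose to reach, as a shift and turn from the pose commanded when the call began, along the tool's axes at that moment; what a row does not reach only later rows make up. A row lasts 1/8 s, in which the tool goes at most 62.5 mm and 10.7 degrees, less where a joint would pass 70% of its speed; a pose out of reach is approached as far as the arm can. A call with a gripper value outside its range is refused whole. The fingers move at their own pace and stop on an object; "grip_force" is the grip in N (left out, the last holds). Time passes only in rows, so rows that repeat a pose let the fingers close. It gives the time, the measured TCP pose, the force and the opening at its end, in the units of the state.
- get_state(): the state, without advancing time (a new reading comes with each control period).
- get_image(name): name is "scene" or "side" or "wrist"; returns a dict with "color" (480x640x3 uint8, red, green, blue), "fx", "fy", "cx", "cy" (pixels), "position" and "attitude" of the camera in the world. Camera axes: x right, y down, z forward; pixel columns grow to the right and rows downward; lengths in mm; the calibration is good to about 2 mm. A picture is of the moment at which its call begins. There is no depth.
- hand_in(): hands the job in, once; it reports no verdict.
The state is a dict: "clock": time; "qpos": joint angles; "joint_velocities": joint speeds; "joint_efforts": joint torques, N m; "ee_pos": TCP position; "eef_rot": TCP orientation; "contact_force": force on the tool from outside, world axes, zero at the start; "wrist_torque": the same for the moment, N m; "grip_width": finger opening in mm.
Only numpy, scipy, OpenCV 4.12 (cv2) and the standard library are available. Lean on these libraries where they do the work, as an engineer would, in place of code of your own. Each camera call takes 0.05 s, during which the arm holds its last target. There are 200 camera calls.

### The job

Make up the burger portion on the spring scale: take frozen pucks from the sheet pan one at a time and set each one down flat inside the four wires of the stacker on the scale's pan, until the pointer has sunk to the set tab, then stop - not one puck more. Feel each puck in gently: the stacker has some play, and you must neither drop pucks in, lean on the scale nor push its pan down to the stop. Leave the pucks you do not need where they lie on the sheet pan, and leave the set tab and the other things on the bench alone.

Things in the scene. Friction and masses are not known exactly. Their poses are not given: they have to be found in the camera images.
- scale: Steel spring scale, fixed; housing 155 (x) x 170 (y) x 86 mm high, its collar 92. Origin: centre of its underside. Its graduated face looks along its own +x. Above it, centred on its axis and square with it, is the sprung pan (130 x 130 mm, rim 6 mm high), on which stands the steel wire patty stacker (see pan_floor and wire_tips).
- pan_floor (a point): Centre of the pan, at the top of the stacker's round base plate (diameter 116, 4 mm thick), on which the first puck stands. Sinks with the pan; 159 mm above the bench with the pan at its very top. Axes as the scale's. Four upright wires, 6 mm thick, stand on the diagonals of its x and y axes, 36.5 mm from the stacker's own axis; along x and y there are clear 45 mm gaps between them for the fingers.
- wire_tips (a point): Centre of the PAN at the height of the wires' flat-cut tips, 70 mm above pan_floor. A puck has 1.5 mm of room all round between the wires. The stacker cannot turn or lift but has play: its axis lies up to 5 mm off this point along x and up to 5 mm along y, differently each time and not measured by any entry: feel for it (or see it). A side push of some 3 N shifts it.
- pan (a joint): How far the pan has sunk from its very top, m, growing downwards. Empty it rests at about 0.005 to 0.009. Sprung: about 0.13 N per mm, so each puck sinks it by about 7.5 mm (6.9 to 8.1), and so does any push of 1 N. Settles within about 0.5 s. The stop is at 0.065.
- mark (a joint): Height of the set tab on the scale's face, given as the sink of the pan (m) at which the pointer is level with it: 0.0182 to 0.0257. Stays where it is set. Two or three pucks bring the pan there.
- pointer (a point): Tip of the black pointer that sticks out of the slot in the scale's face and sinks with the pan.
- mark_tab (a point): The set tab: a small dark steel tongue with a round nut beside the slot (at the scale's +y side of it); this point lies over the slot at the tongue's mid-height, where the pointer's tip comes when it is level.
- tray: Aluminium sheet pan, 240 (x) x 330 (y) x 18 mm high, walls and floor 3 mm, fixed. Origin: centre of its underside. The pucks lie on it two by two, about 100 mm apart along its x and 132 mm along its y.
- puck0: Frozen burger puck, a hard brown disc, diameter 64 mm, 30 mm thick, about 100 g (92 to 108 g); origin: centre of its underside, z up. All four pucks are alike. It lies on the tray's 3 mm floor.
- puck1: Frozen burger puck, a hard brown disc, diameter 64 mm, 30 mm thick, about 100 g (92 to 108 g); origin: centre of its underside, z up. All four pucks are alike. It lies on the tray's 3 mm floor.
- puck2: Frozen burger puck, a hard brown disc, diameter 64 mm, 30 mm thick, about 100 g (92 to 108 g); origin: centre of its underside, z up. All four pucks are alike. It lies on the tray's 3 mm floor.
- puck3: Frozen burger puck, a hard brown disc, diameter 64 mm, 30 mm thick, about 100 g (92 to 108 g); origin: centre of its underside, z up. All four pucks are alike. It lies on the tray's 3 mm floor.
- oil: Bystander: oil bottle, 72 mm across, 210 mm high, origin under its centre.
- can: Bystander: big can, 100 mm across, 130 mm high, origin under its centre.
- tub: Bystander: lidded plastic tub, 118 x 83 x 53 mm high, origin under its centre.
- spatula: Bystander: spatula, 260 mm long, lying flat; origin under its middle.
Not all that is in view belongs to the job. What is shaped like the puck0 but purple or yellow is not meant.

How it is judged (in metres and radians):
On the way, in this order (a step that is already met when the one before it is completed fails the run):
1. a first puck stands flat between the stacker's wires, let go (((horizontal distance between puck0 and pan_floor below 0.012 m and z of puck0 in the frame of pan_floor between -0.004 and 0.0635 m and angle between puck0's own z axis and vertical below 0.06 rad and contact force between the fingers and puck0 below 0.05 N) or (horizontal distance between puck1 and pan_floor below 0.012 m and z of puck1 in the frame of pan_floor between -0.004 and 0.0635 m and angle between puck1's own z axis and vertical below 0.06 rad and contact force between the fingers and puck1 below 0.05 N) or (horizontal distance between puck2 and pan_floor below 0.012 m and z of puck2 in the frame of pan_floor between -0.004 and 0.0635 m and angle between puck2's own z axis and vertical below 0.06 rad and contact force between the fingers and puck2 below 0.05 N) or (horizontal distance between puck3 and pan_floor below 0.012 m and z of puck3 in the frame of pan_floor between -0.004 and 0.0635 m and angle between puck3's own z axis and vertical below 0.06 rad and contact force between the fingers and puck3 below 0.05 N))), for 0.2 s.
2. a second puck stands flat on it between the wires, let go ((((horizontal distance between puck1 and pan_floor below 0.012 m and z of puck1 in the frame of pan_floor between -0.004 and 0.0635 m and angle between puck1's own z axis and vertical below 0.06 rad and contact force between the fingers and puck1 below 0.05 N) and (horizontal distance between puck0 and pan_floor below 0.012 m and z of puck0 in the frame of pan_floor between -0.004 and 0.0635 m and angle between puck0's own z axis and vertical below 0.06 rad and contact force between the fingers and puck0 below 0.05 N)) or ((horizontal distance between puck2 and pan_floor below 0.012 m and z of puck2 in the frame of pan_floor between -0.004 and 0.0635 m and angle between puck2's own z axis and vertical below 0.06 rad and contact force between the fingers and puck2 below 0.05 N) and (horizontal distance between puck0 and pan_floor below 0.012 m and z of puck0 in the frame of pan_floor between -0.004 and 0.0635 m and angle between puck0's own z axis and vertical below 0.06 rad and contact force between the fingers and puck0 below 0.05 N)) or ((horizontal distance between puck2 and pan_floor below 0.012 m and z of puck2 in the frame of pan_floor between -0.004 and 0.0635 m and angle between puck2's own z axis and vertical below 0.06 rad and contact force between the fingers and puck2 below 0.05 N) and (horizontal distance between puck1 and pan_floor below 0.012 m and z of puck1 in the frame of pan_floor between -0.004 and 0.0635 m and angle between puck1's own z axis and vertical below 0.06 rad and contact force between the fingers and puck1 below 0.05 N)) or ((horizontal distance between puck3 and pan_floor below 0.012 m and z of puck3 in the frame of pan_floor between -0.004 and 0.0635 m and angle between puck3's own z axis and vertical below 0.06 rad and contact force between the fingers and puck3 below 0.05 N) and (horizontal distance between puck0 and pan_floor below 0.012 m and z of puck0 in the frame of pan_floor between -0.004 and 0.0635 m and angle between puck0's own z axis and vertical below 0.06 rad and contact force between the fingers and puck0 below 0.05 N)) or ((horizontal distance between puck3 and pan_floor below 0.012 m and z of puck3 in the frame of pan_floor between -0.004 and 0.0635 m and angle between puck3's own z axis and vertical below 0.06 rad and contact force between the fingers and puck3 below 0.05 N) and (horizontal distance between puck1 and pan_floor below 0.012 m and z of puck1 in the frame of pan_floor between -0.004 and 0.0635 m and angle between puck1's own z axis and vertical below 0.06 rad and contact force between the fingers and puck1 below 0.05 N)) or ((horizontal distance between puck3 and pan_floor below 0.012 m and z of puck3 in the frame of pan_floor between -0.004 and 0.0635 m and angle between puck3's own z axis and vertical below 0.06 rad and contact force between the fingers and puck3 below 0.05 N) and (horizontal distance between puck2 and pan_floor below 0.012 m and z of puck2 in the frame of pan_floor between -0.004 and 0.0635 m and angle between puck2's own z axis and vertical below 0.06 rad and contact force between the fingers and puck2 below 0.05 N)))), for 0.2 s.
At the end, for the whole second after the job is handed in: The pointer is level with the set tab (at most 1 mm above it) or past it by less than one puck's worth (at most 8.5 mm below it), the pan at rest; every puck either stands flat (within 0.06 rad) in the stack between the wires, not held, or still lies where it was on the sheet pan (within 30 mm) (z of pointer in the frame of mark_tab between -0.0085 and 0.001 m and velocity of joint pan between -0.004 and 0.004 m/s and ((horizontal distance between puck0 and pan_floor below 0.012 m and z of puck0 in the frame of pan_floor between -0.004 and 0.0635 m and angle between puck0's own z axis and vertical below 0.06 rad and contact force between the fingers and puck0 below 0.05 N) or (distance of puck0 from where it was at the start of the episode below 0.03 m and angle between puck0's own z axis and vertical below 0.06 rad)) and ((horizontal distance between puck1 and pan_floor below 0.012 m and z of puck1 in the frame of pan_floor between -0.004 and 0.0635 m and angle between puck1's own z axis and vertical below 0.06 rad and contact force between the fingers and puck1 below 0.05 N) or (distance of puck1 from where it was at the start of the episode below 0.03 m and angle between puck1's own z axis and vertical below 0.06 rad)) and ((horizontal distance between puck2 and pan_floor below 0.012 m and z of puck2 in the frame of pan_floor between -0.004 and 0.0635 m and angle between puck2's own z axis and vertical below 0.06 rad and contact force between the fingers and puck2 below 0.05 N) or (distance of puck2 from where it was at the start of the episode below 0.03 m and angle between puck2's own z axis and vertical below 0.06 rad)) and ((horizontal distance between puck3 and pan_floor below 0.012 m and z of puck3 in the frame of pan_floor between -0.004 and 0.0635 m and angle between puck3's own z axis and vertical below 0.06 rad and contact force between the fingers and puck3 below 0.05 N) or (distance of puck3 from where it was at the start of the episode below 0.03 m and angle between puck3's own z axis and vertical below 0.06 rad))); the robot touches nothing.
It fails at once if the pan is pushed down to its stop (sunk more than 62 mm) (value of joint pan above 0.062 m).
It fails at once if the robot pushes on the scale with more than 10 N (contact force between the arm and scale above 10 N).
It fails at once if a puck is dropped into the stacker (falls faster than 0.5 m/s between the wires) or pressed on the scale with more than 18 N (contact force between any of puck0, puck1, puck2, puck3 and scale above 18 N or (linear speed of puck0 above 0.5 m/s and horizontal distance between puck0 and pan_floor below 0.012 m and z of puck0 in the frame of pan_floor below 0.07 m) or (linear speed of puck1 above 0.5 m/s and horizontal distance between puck1 and pan_floor below 0.012 m and z of puck1 in the frame of pan_floor below 0.07 m) or (linear speed of puck2 above 0.5 m/s and horizontal distance between puck2 and pan_floor below 0.012 m and z of puck2 in the frame of pan_floor below 0.07 m) or (linear speed of puck3 above 0.5 m/s and horizontal distance between puck3 and pan_floor below 0.012 m and z of puck3 in the frame of pan_floor below 0.07 m)).
It fails at once if the set tab is moved (distance of mark_tab from where it was at the start of the episode above 0.003 m).
It fails at once if the oil bottle, can, tub or spatula is disturbed (moved more than 20 mm) (distance of any of oil, can, tub, spatula from where it was at the start of the episode above 0.02 m).
It also fails if it takes over 72 s, if anything falls off the work surface, if the arm or the gripper's body presses on something with over 40 N, if the wrist force passes 120 N, or if a joint passes its speed limit or range.

## Working session

There is one attempt and no reset: what is moved stays moved. The work goes in short steps, Python scripts to look and compute and a tool call to move; the robot and the scene stay as the last step left them, time stands still between calls to the robot, and variables do not carry over. Pictures are saved under pics/ and viewed, about 8 in all and at most 12, crops included, and the job is handed in when it is done.

Besides the shell and the picture viewer there is one more tool, called after ">>>" by a JSON object that holds its "method" and its "body", one argument or row to a line. step_arm: Moves the arm, as the interface text tells. Its arguments: {"type":"object","properties":{"moves":{"type":"array"},"grip_force":{"type":"number"}},"required":["moves"]}

```bash
mkdir -p pics; ls; cat > h.py <<'E'
import numpy as np, cv2
from scipy.spatial.transform import Rotation as R
from cell import *
def grab(n,save=None):
    im=get_image(n)
    if save: cv2.imwrite('pics/'+save,im['color'][:,:,::-1])
    return im
def rot(a):
    a=np.array(a,float)
    return a if a.shape==(3,3) else R.from_quat(a,scalar_first=True).as_matrix()
def ray(im,u,v):
    d=rot(im['attitude'])@np.array([(u-im['cx'])/im['fx'],(v-im['cy'])/im['fy'],1]);return np.array(im['position'],float),d/np.linalg.norm(d)
def onz(im,u,v,z):
    p,d=ray(im,u,v);return p+d*(z-p[2])/d[2]
def proj(im,P):
    c=rot(im['attitude']).T@(np.array(P,float)-im['position']);return im['fx']*c[0]/c[2]+im['cx'],im['fy']*c[1]/c[2]+im['cy']
def tri(a,b):
    (p,d),(q,e)=a,b
    s=np.linalg.lstsq(np.c_[d,-e],q-p,rcond=None)[0]
    x,y=p+s[0]*d,q+s[1]*e;return (x+y)/2,np.linalg.norm(x-y)
E
python3 - <<'E'
from h import *
for n in('scene','side','wrist'):
    im=grab(n,n+'0.png');print(n,im['position'],im['attitude'],im['fx'],im['cx'])
print(get_state(),tcp_to_grasp)
E
```

```text
pics
scene [1328.27945941 -125.47793636  994.69976229] [-0.28579829  0.69593337  0.61398069 -0.23879656] 560.7590016775667 317.92004409748927
side [ 505.74257515 -725.01642085  694.6121057 ] [-0.45016386  0.89272973 -0.01958407  0.00160778] 498.36115897077025 324.02459915942836
wrist [193.69042913 545.9722452  383.66110839] [0.10742605 0.84365513 0.52188616 0.06588239] 338.9749194578009 320.1208393258527
{'clock': 0.15, 'qpos': array([ 8.96887065e-01,  1.58939914e-01,  1.59792726e+00, -5.62789725e-06,
        1.38618383e+00, -2.10132838e-01]), 'joint_velocities': array([ 8.99907703e-05, -1.88644271e-03, -3.88099858e-03,  5.04118772e-04,
       -7.11132550e-04, -3.34002622e-04]), 'joint_efforts': array([ 1.37390143e-04, -3.85915482e+01, -3.22435427e+01,  7.02513289e-02,
        3.51542258e-02, -6.52658173e-05]), 'ee_pos': array([256.9468013 , 513.8622738 , 213.83294229]), 'eef_rot': array([ 0.68796161,  0.16203689,  0.68839919, -0.16297066]), 'contact_force': array([-0.11440547,  0.44771066, -0.63921326]), 'wrist_torque': array([-0.0127419 , -0.01633522, -0.03811884]), 'grip_width': 91.86639524118013} 18.700000000000003
```

View pics/scene0.png

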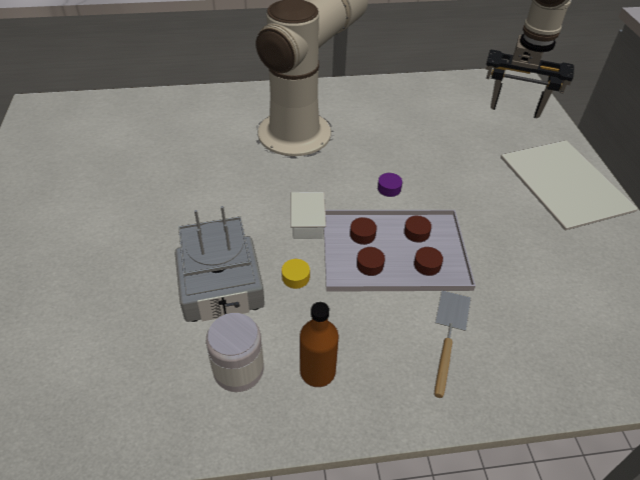

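View pics/side0.png

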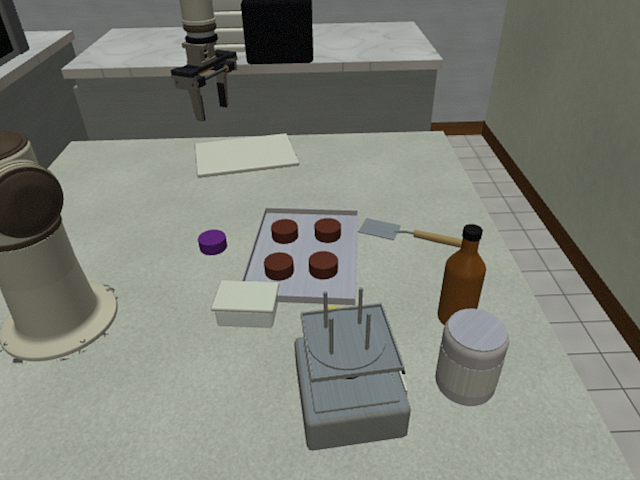

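Candidates for the pucks in the scene view: brown (363,230), (418,228), (371,261) and (429,261) on the tray. Decoys are purple (390,184) and yellow (296,273). The side view shows the same four brown discs on the tray, with the scale's wire tips at about (325,293), (361,290), (331,319) and (368,315). I choose the four brown discs, and now measure and check them in a crop.

```bash
python3 - <<'E'
from h import *
S=grab('scene');D=grab('side')
def blobs(im,lo,hi,roi,mn=60):
    h=cv2.cvtColor(im['color'],cv2.COLOR_RGB2HSV);m=cv2.inRange(h,lo,hi)
    x0,y0,x1,y1=roi;k=np.zeros_like(m);k[y0:y1,x0:x1]=m[y0:y1,x0:x1]
    n,l,s,c=cv2.connectedComponentsWithStats(k)
    return [(s[i],c[i]) for i in range(1,n) if s[i][4]>mn]
for nm,im,roi in(('S',S,(320,205,475,290)),('D',D,(240,205,360,300))):
    for s,c in blobs(im,(0,90,20),(12,255,140),roi): print(nm,c.round(1),s,onz(im,*c,18).round(1))
# composite
def cr(im,x0,y0,x1,y1,w,h): return cv2.resize(im['color'][y0:y1,x0:x1,::-1],(w,h),interpolation=cv2.INTER_CUBIC)
a=cr(S,170,195,270,325,400,520);b=cr(D,290,280,415,380,400,320);c=cr(S,320,205,475,290,400,219)
can=np.zeros((540,800,3),np.uint8);can[:520,:400]=a;can[:320,400:]=b;can[320:539,400:]=c
cv2.imwrite('pics/comp.png',can)
E
```

```text
S [417.3 228.3] [405 216  26  26 540] [434.8 254.4  18. ]
S [362.8 230.3] [351 218  25  26 546] [426.2 121.8  18. ]
S [370.3 260.6] [358 247  26  28 609] [522.3 120.9  18. ]
S [428.  260.5] [415 247  28  28 624] [537.4 252.9  18. ]
D [327.2 230. ] [315 219  25  24 511] [538.9 248.6  18. ]
D [284.2 231. ] [272 220  26  24 515] [436.6 250.1  18. ]
D [278.5 265.9] [264 253  29  27 654] [427.9 118.4  18. ]
D [322.7 264.8] [309 252  28  27 653] [523.6 117.2  18. ]
```

View pics/comp.png

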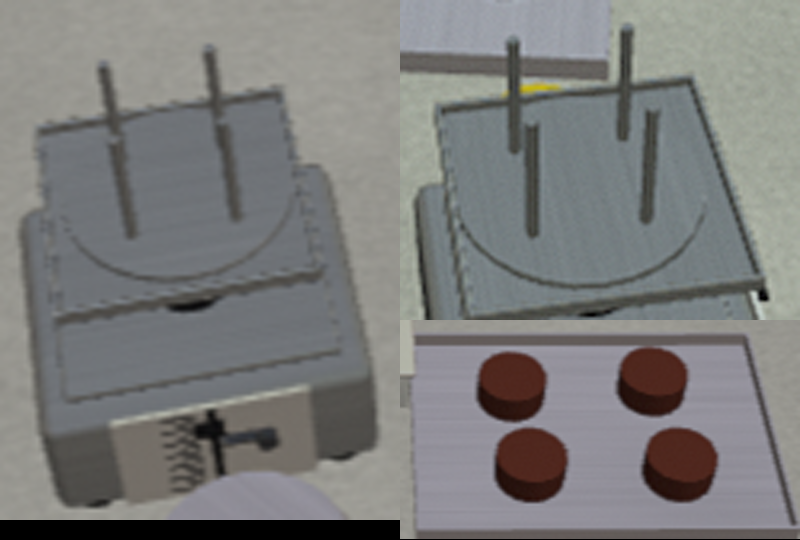

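The crop confirms four brown discs on the tray, with no decoys among them. It also shows the wire tips and, on the scale's face, the pointer at about crop (208,428) with the tab tongue and nut at (250,437). Next I triangulate the tips.

```bash
python3 - <<'E'
from h import *
S=grab('scene');D=grab('side')
sc=[(195.75,211.2),(222.5,207.2),(198.75,230.7),(225.75,226.2)]
sd=[(331.25,319),(325.3,292.6),(368.75,315.1),(360.9,288.4)]
P=[]
for a,b in zip(sc,sd):
    p,e=tri(ray(S,*a),ray(D,*b));P.append(p);print(p.round(1),e.round(1),onz(S,*a,222).round(1),onz(D,*b,222).round(1))
P=np.array(P);c=P.mean(0);print('axis',c.round(1),'rad',np.linalg.norm((P-c)[:,:2],axis=1).round(1))
v=(P[2]+P[3]-P[0]-P[1]);w=(P[1]+P[3]-P[0]-P[2]);print('yaw',np.degrees(np.arctan2(v[1],v[0])),np.degrees(np.arctan2(-w[0],w[1])))
# pan rim corners (z ~165)
sc=[(38,130),(283,90),(322,270),(55,318)]
q=np.array([onz(S,170+x/4,195+y/4,159-4+6-7) for x,y in sc]);print(q.round(1),q.mean(0))
sdc=[(437,108),(692,78),(765,285)]
q=np.array([onz(D,290+(x-400)/3.2,280+y/3.2,154) for x,y in sdc]);print(q.round(1),(q[0]+q[2])/2)
# other things
for n,p,z in(('can',(234,337),130),('oil',(320,311),210),('tub',(308,208),53)): print(n,onz(S,*p,z).round())
for n,p,z in(('can',(476,332),130),('oil',(472,232),210),('tub',(247,297),53)): print(n,onz(D,*p,z).round())
st=get_state();W=grab('wrist');Rt=rot(st['eef_rot']);print('tool',Rt.round(3));print('camtool',(Rt.T@(np.array(W['position'])-st['ee_pos'])).round(1),(Rt.T@rot(W['attitude'])).round(3))
E
```

```text
[ 524.7 -246.1  218. ] 3.6 [ 526.7 -244.6  222. ] [ 525.6 -252.1  222. ]
[ 519.  -193.8  218.2] 2.6 [ 521.4 -192.8  222. ] [ 519.7 -199.6  222. ]
[ 576.1 -239.8  216.1] 3.0 [ 580.2 -238.2  222. ] [ 576.  -247.4  222. ]
[ 570.9 -188.2  218. ] 1.2 [ 574.1 -187.5  222. ] [ 570.7 -193.4  222. ]
axis [ 547.7 -217.   217.6] rad [37.1 36.8 36.4 37. ]
yaw 6.619305660549245 5.947895496737939
[[ 500.6 -287.4  154. ]
 [ 485.9 -161.3  154. ]
 [ 611.9 -147.1  154. ]
 [ 627.1 -274.9  154. ]] [ 556.39019192 -217.6745416   154.        ]
[[ 483.4 -170.4  154. ]
 [ 608.2 -156.   154. ]
 [ 622.8 -284.4  154. ]] [ 553.08598413 -227.4155381   154.        ]
can [ 763. -186.  130.]
oil [781. -34. 210.]
tub [371.  -4.  53.]
can [ 750. -199.  130.]
oil [772. -48. 210.]
tub [375. -16.  53.]
tool [[-0.     0.447  0.894]
 [-0.     0.894 -0.447]
 [-1.    -0.    -0.   ]]
camtool [-169.9    0.2  -71. ] [[-0.001 -0.25   0.968]
 [ 1.     0.001  0.001]
 [-0.001  0.968  0.25 ]]
```

>>> {"method": "step_arm", "body": {
  "moves": [
    [[-8.5, -19.5, 35.8, -0.574, 0, 0, 9], [-8.5, -19.5, 35.8, -0.574, 0, 0, 9], [-8.5, -19.5, 35.8, -0.574, 0, 0, 9], [-8.5, -19.5, 35.8, -0.574, 0, 0, 9], [-8.5, -19.5, 35.8, -0.574, 0, 0, 9], [-8.5, -19.5, 35.8, -0.574, 0, 0, 9], [-8.5, -19.5, 35.8, -0.574, 0, 0, 9], [-8.5, -19.5, 35.8, -0.574, 0, 0, 9], [-8.5, -19.5, 35.8, -0.574, 0, 0, 9], [-8.5, -19.5, 35.8, -0.574, 0, 0, 9], [-8.5, -19.5, 35.8, -0.574, 0, 0, 9], [-8.5, -19.5, 35.8, -0.574, 0, 0, 9]]
  ]
}}

```text
clock: 1.9
ee_pos: [489.8, 180.4, 299.5]
eef_rot: [0.706, -0.039, 0.706, 0.039]
contact_force: [0.6, 0.5, -0.3]
grip_width: 89.9
```

```bash
python3 - <<'E'
from h import *
st=get_state();print(st['clock'],st['ee_pos'],rot(st['eef_rot']).round(3),st['contact_force'])
W=grab('wrist','w1.png')
h=cv2.cvtColor(W['color'],cv2.COLOR_RGB2HSV);m=cv2.inRange(h,(0,90,20),(12,255,140))
n,l,s,c=cv2.connectedComponentsWithStats(m)
for i in range(1,n):
    if s[i][4]>300: print(c[i].round(1),s[i],onz(W,*c[i],33).round(1),onz(W,*c[i],18).round(1))
E
```

```text
1.9 [489.77457369 180.3799809  299.51077329] [[-0.    -0.111  0.994]
 [ 0.     0.994  0.111]
 [-1.     0.    -0.   ]] [ 0.63527433  0.45041734 -0.25611331]
[279.3 157.8] [ 255  132   50   52 2039] [426.4 122.9  33. ] [426.6 121.2  18. ]
[382.1 176.5] [ 357  152   51   51 1994] [434.7 253.9  33. ] [435.2 256.7  18. ]
[273.1 231.6] [ 249  207   49   49 1793] [521.2 122.5  33. ] [524.7 120.8  18. ]
[369.1 253. ] [ 345  228   48   49 1707] [536.1 252.5  33. ] [540.1 255.2  18. ]
```

>>> {"method": "step_arm", "body": {
  "moves": [
    [[0, -40.1, 1.4, 0, 0, 0, 9], [0, -40.1, 1.4, 0, 0, 0, 9], [0, -40.1, 1.4, 0, 0, 0, 9], [0, -40.1, 1.4, 0, 0, 0, 9], [0, -40.1, 1.4, 0, 0, 0, 9], [0, -40.1, 1.4, 0, 0, 0, 9], [0, -40.1, 1.4, 0, 0, 0, 9], [0, -40.1, 1.4, 0, 0, 0, 9], [0, -40.1, 1.4, 0, 0, 0, 9], [0, -40.1, 1.4, 0, 0, 0, 9], [0, -40.1, 1.4, 0, 0, 0, 9]]
  ]
}}

```text
clock: 3.32
ee_pos: [548.4, -216.2, 299.9]
eef_rot: [0.706, -0.04, 0.706, 0.039]
contact_force: [0.5, -0.1, -0.4]
grip_width: 89.9
```

```bash
python3 - <<'E'
from h import *
st=get_state();print(st['clock'],st['ee_pos'],st['contact_force'])
W=grab('wrist');
P=np.array([[524.7,-246.1,218],[519,-193.8,218.2],[576.1,-239.8,217],[570.9,-188.2,218]])
print([np.round(proj(W,p),1) for p in P])
x0,y0=np.array(proj(W,P.mean(0)),int)-[120,90];x0=max(x0,0);y0=max(y0,0);print(x0,y0)
cv2.imwrite('pics/w2.png',cv2.resize(W['color'][y0:y0+180,x0:x0+240,::-1],None,fx=3.3333,fy=3.3333,interpolation=cv2.INTER_CUBIC))
np.savez('w2',**{k:v for k,v in W.items()})
E
```

```text
3.325 [ 548.35453027 -216.18123341  299.87816624] [ 0.53244391 -0.10560818 -0.4000221 ]
[array([283. , 216.9]), array([353. , 217.3]), array([285.6, 281.3]), array([351.1, 282.5])]
198 160
```

View pics/w2.png

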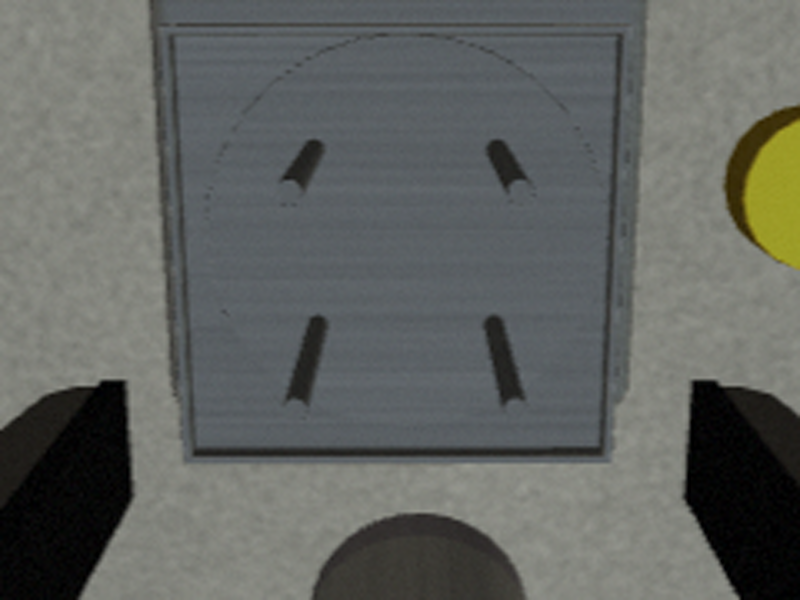

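The wrist view shows the four wire tips at crop px of about (289,192), (521,193), (296,411) and (514,411), with the yellow decoy at the right and the can at the bottom. Nothing blocks the approach.

```bash
python3 - <<'E'
from h import *
W=dict(np.load('w2.npz'))
c=[(289,192),(521,193),(296,411),(514,411)]
for z in(218,221,224):
    P=np.array([onz(W,198+x/3.3333-.35,160+y/3.3333-.35,z) for x,y in c]);m=P.mean(0)
    print(m.round(1),np.linalg.norm((P-m)[:,:2],axis=1).round(1),P.round(1).tolist())
    v=(P[2]+P[3]-P[0]-P[1]);w=(P[1]+P[3]-P[0]-P[2]);print('yaw',np.degrees(np.arctan2(v[1],v[0])),np.degrees(np.arctan2(-w[0],w[1])))
st=get_state();print((st['ee_pos']),np.degrees(np.arctan2(.111,.994)))
E
```

```text
[ 548.1 -216.1  218. ] [37.1 37.  36.8 36.8] [[524.8, -245.1, 218.0], [519.2, -193.1, 218.0], [577.0, -238.9, 218.0], [571.2, -187.5, 218.0]]
yaw 6.409817879510202 6.322861226090662
[ 547.2 -216.2  221. ] [36.7 36.5 36.4 36.4] [[524.3, -244.8, 221.0], [518.7, -193.4, 221.0], [575.8, -238.7, 221.0], [570.1, -188.0, 221.0]]
yaw 6.409817879510198 6.322861226090758
[ 546.4 -216.3  224. ] [36.2 36.1 36.  35.9] [[523.7, -244.6, 224.0], [518.2, -193.8, 224.0], [574.7, -238.5, 224.0], [569.0, -188.4, 224.0]]
yaw 6.409817879510188 6.322861226090599
[ 548.32554815 -216.40240725  299.85573769] 6.37182240379465
```

>>> {"method": "step_arm", "body": {
  "moves": [
    [[0, 34, 1.1, 0, 0, 0, 9], [0, 34, 1.1, 0, 0, 0, 9], [0, 34, 1.1, 0, 0, 0, 9], [0, 34, 1.1, 0, 0, 0, 9], [18.8, 34, 1.1, 0, 0, 0, 9], [18.8, 34, 1.1, 0, 0, 0, 9], [18.8, 34, 1.1, 0, 0, 0, 9], [18.8, 34, 1.1, 0, 0, 0, 9], [18.8, 34, 1.1, 0, 0, 0, 9], [18.8, 34, 1.1, 0, 0, 0, 9], [18.8, 34, 1.1, 0, 0, 0, 9]]
  ]
}}

```text
clock: 4.75
ee_pos: [523.7, 121.0, 114.1]
eef_rot: [0.708, -0.039, 0.704, 0.038]
contact_force: [-0.2, 0.3, 0.1]
grip_width: 90.3
```

```bash
cat > puck.py <<'E'
from h import *
st=get_state();W=grab('wrist','wp_%d.png'%int(st['clock']))
h=cv2.cvtColor(W['color'],cv2.COLOR_RGB2HSV)
m=cv2.inRange(h,(0,90,20),(12,255,255))
n,l,s,c=cv2.connectedComponentsWithStats(m)
u,v=proj(W,st['ee_pos']*[1,1,0]+[0,0,33])
i=min((i for i in range(1,n) if s[i][4]>1000),key=lambda i:np.hypot(*(c[i]-[u,v])))
cn=max(cv2.findContours((l==i).astype(np.uint8),0,cv2.CHAIN_APPROX_NONE)[0],key=len)[:,0]
# bottom/side extremes on the far side belong to the top disc: fit circle to contour projected on z=33
V=np.median(h[...,2][l==i]);print('box',s[i],'meanV',V)
top=((l==i)&(h[...,2]>0.75*np.percentile(h[...,2][l==i],80))).astype(np.uint8)
for k in(cn,max(cv2.findContours(top,0,cv2.CHAIN_APPROX_NONE)[0],key=len)[:,0]):
    Q=np.array([onz(W,*p,33)[:2] for p in k.astype(float)]);(x,y),r=cv2.minEnclosingCircle(Q.astype(np.float32))
    A=np.c_[2*Q,np.ones(len(Q))];a=np.linalg.lstsq(A,(Q**2).sum(1),rcond=None)[0];print('enc',round(x,1),round(y,1),round(r,1),'fit',a[:2].round(1),round(np.sqrt(a[2]+a[0]**2+a[1]**2),1))
Rt=rot(st['eef_rot']);print(st['clock'],st['ee_pos'].round(1),'tool y,z offsets cm',(Rt.T@(np.r_[a[:2],0]-st['ee_pos']*[1,1,0]))[1:].round(2)/10,Rt[:,1].round(3),st['contact_force'].round(2))
E
python3 puck.py
```

```text
box [ 279  205   82   84 5263] meanV 76.0
enc 520.9 121.2 33.2 fit [521.1 121.3] 31.7
enc 522.8 121.5 31.4 fit [522.7 121.5] 30.8
4.75 [523.7 121.  114.1] tool y,z offsets cm [ 0.058 -0.093] [-0.109  0.994 -0.001] [-0.23  0.27  0.1 ]
```

>>> {"method": "step_arm", "body": {
  "moves": [
    [[0, -0.15, 0.05, 0, 0, 0, 9], [4, -0.15, 0.05, 0, 0, 0, 9], [8, -0.15, 0.05, 0, 0, 0, 9], [10, -0.15, 0.05, 0, 0, 0, 9], [10.5, -0.15, 0.05, 0, 0, 0, 9], [10.5, -0.15, 0.05, 0, 0, 0, 9], [10.5, -0.15, 0.05, 0, 0, 0, 9]]
  ]
}}

```text
clock: 5.68
ee_pos: [523.6, 120.3, 8.0]
eef_rot: [0.707, -0.039, 0.705, 0.039]
contact_force: [0.4, -0.1, -0.7]
grip_width: 90.2
```

```bash
python3 -c "
from h import *
st=get_state();print(st['ee_pos'],rot(st['eef_rot']).round(4),st['contact_force'])"
```

```text
[523.62031533 120.33509662   7.97246503] [[ 2.500e-03 -1.100e-01  9.939e-01]
 [-0.000e+00  9.939e-01  1.100e-01]
 [-1.000e+00 -3.000e-04  2.500e-03]] [ 0.39682665 -0.0536532  -0.73114424]
```

>>> {"method": "step_arm", "body": {
  "moves": [
    [[0, 0, 0, 0, 0, 0, 5.5], [0, 0, 0, 0, 0, 0, 5.5], [0, 0, 0, 0, 0, 0, 5.5], [0, 0, 0, 0, 0, 0, 5.5], [0, 0, 0, 0, 0, 0, 5.5], [0, 0, 0, 0, 0, 0, 5.5]]
  ],
  "grip_force": 15
}}

```text
clock: 6.42
ee_pos: [522.6, 120.4, 6.9]
eef_rot: [0.706, -0.039, 0.706, 0.039]
contact_force: [-1.4, 0.6, 3.9]
grip_width: 63.9
```

>>> {"method": "step_arm", "body": {
  "moves": [
    [[-3, 0, 0, 0, 0, 0, 5.5], [-9, 0, 0, 0, 0, 0, 5.5], [-15, 0, 0, 0, 0, 0, 5.5], [-21, 0, 0, 0, 0, 0, 5.5], [-26, -4, -0.2, 0, 0, 0, 5.5], [-26, -10, -0.4, 0, 0, 0, 5.5], [-26, -16, -0.6, 0, 0, 0, 5.5], [-26, -22, -0.9, 0, 0, 0, 5.5], [-26, -28, -1.1, 0, 0, 0, 5.5], [-26, -32, -1.2, 0, 0, 0, 5.5], [-26, -33.7, -1.3, 0, 0, 0, 5.5], [-26, -33.7, -1.3, 0, 0, 0, 5.5], [-26, -33.7, -1.3, 0, 0, 0, 5.5], [-26, -33.7, -1.3, 0, 0, 0, 5.5], [-26, -33.7, -1.3, 0, 0, 0, 5.5]]
  ]
}}

```text
clock: 8.3
ee_pos: [546.7, -215.1, 266.8]
eef_rot: [0.706, -0.039, 0.706, 0.039]
contact_force: [0.4, -0.9, -0.4]
grip_width: 63.8
```

```bash
python3 - <<'E'
from h import *
st=get_state();print(st['clock'],st['ee_pos'],rot(st['eef_rot']).round(4),st['contact_force'])
W=grab('wrist');
cv2.imwrite('pics/w3.png',W['color'][:,:,::-1])
E
```

```text
8.3 [ 546.69161377 -215.07207207  266.77821228] [[ 2.000e-04 -1.113e-01  9.938e-01]
 [-0.000e+00  9.938e-01  1.113e-01]
 [-1.000e+00 -1.000e-04  2.000e-04]] [ 0.35326976 -0.89519982 -0.3693121 ]
```

View pics/w3.png

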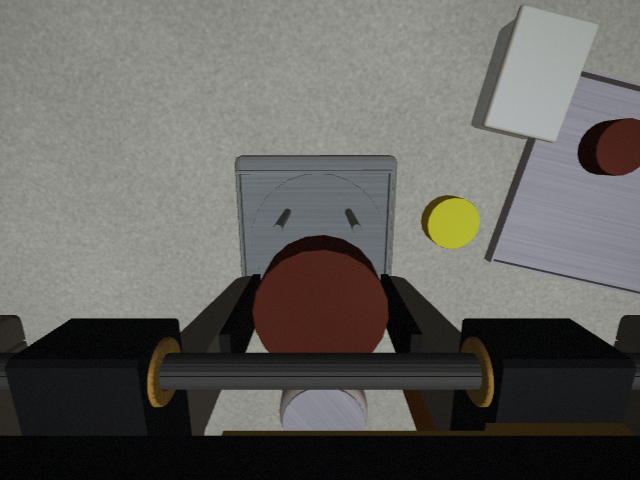

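The wrist view shows the puck held at px 252-388, centred at 320, with the two rear wires beyond it at (279,224) and (354,224). The tub, the yellow decoy and the tray are clear of the gripper. I check the puck's seat in the hand.

```bash
cat > held.py <<'E'
from h import *
from scipy.optimize import least_squares
import sys
zt=float(sys.argv[1])  # puck top minus TCP
st=get_state();W=grab('wrist')
h=cv2.cvtColor(W['color'],cv2.COLOR_RGB2HSV);m=cv2.inRange(h,(0,90,52),(12,255,255));m[:, :200]=0;m[:,440:]=0;m[348:]=0
cn=max(cv2.findContours(m,0,cv2.CHAIN_APPROX_NONE)[0],key=len)[:,0];cn=cn[cn[:,1]<344]
z=st['ee_pos'][2]+zt
Q=np.array([onz(W,*p,z)[:2] for p in cn.astype(float)])
for fixed in(0,1):
    f=(lambda p:np.hypot(*(Q-p[:2]).T)-(32 if fixed else p[2]))
    r=least_squares(f,[*st['ee_pos'][:2],32],loss='soft_l1');d=np.r_[r.x[:2],0]-st['ee_pos']*[1,1,0]
    print('puck',r.x.round(1),'offset tool',(rot(st['eef_rot']).T@d).round(1),'rms',f(r.x).std().round(2),len(Q),cn.min(0),cn.max(0))
print(st['ee_pos'])
E
python3 held.py 26.1
```

```text
puck [ 546.6 -214.5   30.9] offset tool [-0.   0.8  0.1] rms 0.19 248 [253 250] [388 343]
puck [ 547.9 -214.3   32. ] offset tool [0.  0.8 1.3] rms 0.6 248 [253 250] [388 343]
[ 546.66442854 -215.29728575  266.76253186]
```

>>> {"method": "step_arm", "body": {
  "moves": [
    [[2, -0.19, 0.04, 0, 0, 0, 5.5], [3.5, -0.19, 0.04, 0, 0, 0, 5.5], [3.8, -0.19, 0.04, 0, 0, 0, 5.5], [4.1, -0.19, 0.04, 0, 0, 0, 5.5], [4.4, -0.19, 0.04, 0, 0, 0, 5.5], [4.7, -0.19, 0.04, 0, 0, 0, 5.5], [5, -0.19, 0.04, 0, 0, 0, 5.5], [5.3, -0.19, 0.04, 0, 0, 0, 5.5], [5.5, -0.19, 0.04, 0, 0, 0, 5.5], [5.5, -0.19, 0.04, 0, 0, 0, 5.5], [5.5, -0.19, 0.04, 0, 0, 0, 5.5]]
  ]
}}

```text
clock: 9.78
ee_pos: [547.2, -217.9, 211.7]
eef_rot: [0.706, -0.039, 0.706, 0.039]
contact_force: [-0.2, 0.0, -0.4]
grip_width: 63.7
```

```bash
python3 - <<'E'
from h import *
st=get_state();print(st['clock'],st['ee_pos'],st['contact_force'],st['wrist_torque'])
D=grab('side');S=grab('scene')
def cr(im,x0,y0,x1,y1): return cv2.resize(im[y0:y1,x0:x1],(400,400),interpolation=cv2.INTER_CUBIC)
d0=cv2.imread('pics/side0.png');s0=cv2.imread('pics/scene0.png')
o=np.hstack([cr(D['color'][:,:,::-1],290,270,410,390),cr(S['color'][:,:,::-1],165,215,275,325)])
cv2.imwrite('pics/c1.png',o)
cv2.imwrite('pics/scene1.png',S['color'][:,:,::-1])
# shift of pan by template on the side view pan front rim and on pointer
g0=cv2.cvtColor(d0,6);g1=cv2.cvtColor(D['color'][:,:,::-1].copy(),6)
t=g0[355:385,305:395]
r=cv2.matchTemplate(g1[345:420,300:400],t,5);print('side rim shift',cv2.minMaxLoc(r))
E
```

```text
9.775 [ 547.20722734 -217.8923852   211.7102641 ] [-0.24742295  0.0255617  -0.43837985] [ 0.08450833 -0.0471627  -0.01415933]
side rim shift (-0.22692275047302246, 0.9935966730117798, (8, 45), (5, 10))
```

View pics/c1.png

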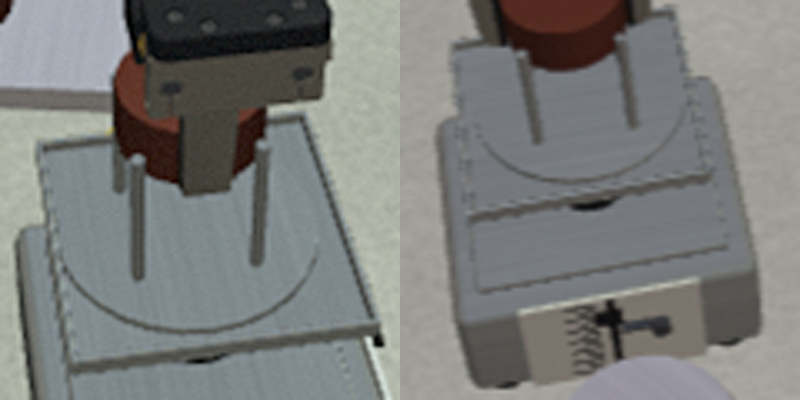

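The crops show the puck inside the tips, with the wires standing clear of it. The pan has not sunk (rim shift 0 px, force about 0). I go on lowering gently.

>>> {"method": "step_arm", "body": {
  "moves": [
    [[0.7, 0, 0, 0, 0, 0, 5.5], [1.4, 0, 0, 0, 0, 0, 5.5], [2.1, 0, 0, 0, 0, 0, 5.5], [2.8, 0, 0, 0, 0, 0, 5.5], [3.5, 0, 0, 0, 0, 0, 5.5], [4.1, 0, 0, 0, 0, 0, 5.5], [4.6, 0, 0, 0, 0, 0, 5.5], [5, 0, 0, 0, 0, 0, 5.5], [5.3, 0, 0, 0, 0, 0, 5.5], [5.6, 0, 0, 0, 0, 0, 5.5], [5.9, 0, 0, 0, 0, 0, 5.5], [6.2, 0, 0, 0, 0, 0, 5.5], [6.2, 0, 0, 0, 0, 0, 5.5], [6.2, 0, 0, 0, 0, 0, 5.5], [6.2, 0, 0, 0, 0, 0, 5.5]]
  ]
}}

```text
clock: 11.75
ee_pos: [547.2, -217.9, 149.8]
eef_rot: [0.706, -0.039, 0.706, 0.039]
contact_force: [-0.1, -0.3, -0.7]
grip_width: 63.8
```

```bash
cat > pan.py <<'E'
from h import *
st=get_state();print(st['clock'],st['ee_pos'].round(1),st['contact_force'].round(2),st['grip_width'])
D=grab('side')
g0=cv2.cvtColor(cv2.imread('pics/side0.png'),6);g1=cv2.cvtColor(D['color'],cv2.COLOR_RGB2GRAY)
up=lambda g:cv2.resize(g,None,fx=4,fy=4,interpolation=cv2.INTER_CUBIC)
t=up(g0[365:380,345:400]);A=g1[355:410,340:405]
l=cv2.minMaxLoc(cv2.matchTemplate(up(A),t,5));dv=l[3][1]/4-10
a=np.array(proj(D,[600,-280,152]));b=np.array(proj(D,[600,-280,142]))
print('rim shift',l[3][0]/4-5,dv,'corr',round(l[1],3),'sink mm',round(dv/(b-a)[1]*10,1))
E
python3 pan.py
```

```text
11.75 [ 547.2 -217.9  149.8] [-0.07 -0.28 -0.69] 63.79947196989648
rim shift 0.75 2.25 corr 0.835 sink mm 4.7
```

>>> {"method": "step_arm", "body": {
  "moves": [
    [[0.1, 0, 0, 0, 0, 0, 6.6], [0.1, 0, 0, 0, 0, 0, 6.9], [0.1, 0, 0, 0, 0, 0, 7.2], [0.1, 0, 0, 0, 0, 0, 7.2], [0.1, 0, 0, 0, 0, 0, 7.2], [0.1, 0, 0, 0, 0, 0, 7.2], [-2, 0, 0, 0, 0, 0, 7.2], [-5, 0, 0, 0, 0, 0, 7.2], [-9, 0, 0, 0, 0, 0, 7.2], [-15, 0, 0, 0, 0, 0, 7.2], [-15, 0, 0, 0, 0, 0, 7.2], [-15, 0, 0, 0, 0, 0, 7.2]]
  ]
}}

```text
clock: 13.3
ee_pos: [547.1, -217.8, 299.2]
eef_rot: [0.706, -0.039, 0.706, 0.039]
contact_force: [-0.1, -0.6, -0.9]
grip_width: 71.9
```

```bash
python3 pan.py; python3 - <<'E'
from h import *
W=grab('wrist');S=grab('scene','scene2.png')
def cr(im,x0,y0,x1,y1,w,h): return cv2.resize(im[y0:y1,x0:x1,::-1],(w,h),interpolation=cv2.INTER_CUBIC)
s0=cv2.imread('pics/scene0.png')[:,:,::-1]
o=np.zeros((600,800,3),np.uint8)
o[:300,:400]=cr(W['color'],220,180,420,330,400,300)
o[:300,400:]=cr(S['color'],165,200,285,290,400,300)
o[300:,:400]=cr(s0,195,288,255,333,400,300)
o[300:,400:]=cr(S['color'],195,288,255,333,400,300)
cv2.imwrite('pics/c2.png',o)
E
```

```text
13.3 [ 547.1 -217.8  299.2] [-0.1  -0.64 -0.89] 71.87663722114256
rim shift -1.25 3.75 corr 0.844 sink mm 7.9
```

View pics/c2.png

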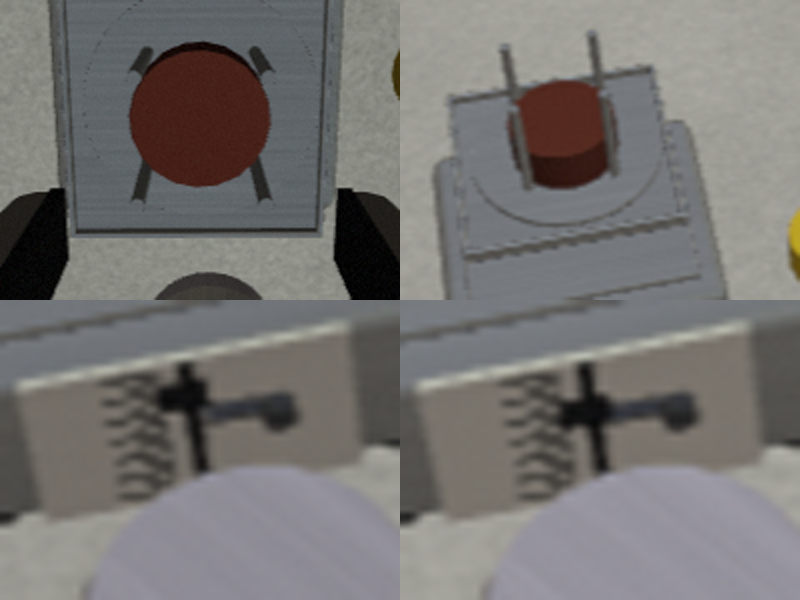

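In the wrist view the first puck stands flat and centred between the four wires. The pointer fell by about 14 crop px (7.9 mm by the pan rim). It is still above the tab level by an estimated 5 to 6 mm, allowing for the face's slant in the view. So a second puck is needed.

>>> {"method": "step_arm", "body": {
  "moves": [
    [[0, 46.8, 4.2, 0, 0, 0, 9], [0, 46.8, 4.2, 0, 0, 0, 9], [0, 46.8, 4.2, 0, 0, 0, 9], [0, 46.8, 4.2, 0, 0, 0, 9], [0, 46.8, 4.2, 0, 0, 0, 9], [10, 46.8, 4.2, 0, 0, 0, 9], [18.7, 46.8, 4.2, 0, 0, 0, 9], [18.7, 46.8, 4.2, 0, 0, 0, 9], [18.7, 46.8, 4.2, 0, 0, 0, 9], [18.7, 46.8, 4.2, 0, 0, 0, 9], [18.7, 46.8, 4.2, 0, 0, 0, 9], [18.7, 46.8, 4.2, 0, 0, 0, 9], [18.7, 46.8, 4.2, 0, 0, 0, 9], [18.7, 46.8, 4.2, 0, 0, 0, 9], [18.7, 46.8, 4.2, 0, 0, 0, 9]]
  ]
}}

```text
clock: 15.32
ee_pos: [537.6, 251.8, 112.9]
eef_rot: [0.706, -0.039, 0.706, 0.039]
contact_force: [0.4, -0.3, 0.3]
grip_width: 89.7
```

```bash
python3 puck.py
```

```text
box [ 281  207   81   84 5265] meanV 72.0
enc 535.7 252.9 33.2 fit [536.1 253.1] 31.6
enc 537.7 253.2 31.4 fit [537.7 253.3] 30.8
15.325 [537.6 251.8 112.9] tool y,z offsets cm [0.151 0.021] [-0.11   0.994  0.   ] [ 0.41 -0.28  0.26]
```

>>> {"method": "step_arm", "body": {
  "moves": [
    [[2, 0.08, 0, 0, 0, 0, 9], [6, 0.08, 0, 0, 0, 0, 9], [9, 0.08, 0, 0, 0, 0, 9], [10.6, 0.08, 0, 0, 0, 0, 9], [10.6, 0.08, 0, 0, 0, 0, 9], [10.6, 0.08, 0, 0, 0, 0, 9], [10.6, 0.08, 0, 0, 0, 0, 9], [10.6, 0.08, 0, 0, 0, 0, 5.5], [10.6, 0.08, 0, 0, 0, 0, 5.5], [10.6, 0.08, 0, 0, 0, 0, 5.5], [10.6, 0.08, 0, 0, 0, 0, 5.5], [10.6, 0.08, 0, 0, 0, 0, 5.5]]
  ]
}}

```text
clock: 16.88
ee_pos: [537.4, 252.7, 6.7]
eef_rot: [0.706, -0.039, 0.706, 0.039]
contact_force: [0.5, -0.6, 1.0]
grip_width: 63.5
```

>>> {"method": "step_arm", "body": {
  "moves": [
    [[-3, 0, 0, 0, 0, 0, 5.5], [-9, 0, 0, 0, 0, 0, 5.5], [-15, 0, 0, 0, 0, 0, 5.5], [-21, 0, 0, 0, 0, 0, 5.5], [-26, -4, -0.4, 0, 0, 0, 5.5], [-26, -10, -0.9, 0, 0, 0, 5.5], [-26, -16, -1.5, 0, 0, 0, 5.5], [-26, -22, -2, 0, 0, 0, 5.5], [-26, -28, -2.5, 0, 0, 0, 5.5], [-26, -34, -3.1, 0, 0, 0, 5.5], [-26, -40, -3.6, 0, 0, 0, 5.5], [-26, -44.5, -4, 0, 0, 0, 5.5], [-26, -46.9, -4.25, 0, 0, 0, 5.5], [-26, -46.9, -4.25, 0, 0, 0, 5.5], [-26, -46.9, -4.25, 0, 0, 0, 5.5], [-26, -46.9, -4.25, 0, 0, 0, 5.5], [-26, -46.9, -4.25, 0, 0, 0, 5.5], [-26, -46.9, -4.25, 0, 0, 0, 5.5]]
  ]
}}

```text
clock: 19.12
ee_pos: [546.8, -217.6, 266.7]
eef_rot: [0.706, -0.039, 0.706, 0.039]
contact_force: [0.1, -0.0, -1.3]
grip_width: 63.4
```

```bash
python3 held.py 26.3; python3 pan.py
```

```text
puck [ 546.8 -216.8   30.9] offset tool [-0.   0.8  0.1] rms 0.17 245 [253 250] [388 343]
puck [ 548.  -216.6   32. ] offset tool [0.  0.8 1.4] rms 0.59 245 [253 250] [388 343]
[ 546.78276876 -217.60027771  266.73984343]
19.175 [ 546.8 -217.7  266.7] [ 0.28 -0.16 -1.06] 63.653697332487475
rim shift -1.25 3.75 corr 0.842 sink mm 7.9
```

>>> {"method": "step_arm", "body": {
  "moves": [
    [[2, -0.02, 0.04, 0, 0, 0, 5.5], [4, -0.02, 0.04, 0, 0, 0, 5.5], [4.4, -0.02, 0.04, 0, 0, 0, 5.5], [4.8, -0.02, 0.04, 0, 0, 0, 5.5], [5.1, -0.02, 0.04, 0, 0, 0, 5.5], [5.4, -0.02, 0.04, 0, 0, 0, 5.5], [5.7, -0.02, 0.04, 0, 0, 0, 5.5], [6, -0.02, 0.04, 0, 0, 0, 5.5], [6.3, -0.02, 0.04, 0, 0, 0, 5.5], [6.3, -0.02, 0.04, 0, 0, 0, 5.5], [6.3, -0.02, 0.04, 0, 0, 0, 5.5]]
  ]
}}

```text
clock: 20.6
ee_pos: [547.2, -218.3, 203.7]
eef_rot: [0.706, -0.039, 0.706, 0.039]
contact_force: [0.1, -0.5, -0.4]
grip_width: 63.9
```

```bash
python3 pan.py
```

```text
20.6 [ 547.2 -218.3  203.7] [ 0.14 -0.47 -0.41] 63.8601477216155
rim shift -1.25 3.75 corr 0.85 sink mm 7.9
```

Pan unmoved at 7.9 mm, so the second puck is inside the wires. I lower it to rest and press about 4-5 mm.

>>> {"method": "step_arm", "body": {
  "moves": [
    [[0.6, 0, 0, 0, 0, 0, 5.5], [1.2, 0, 0, 0, 0, 0, 5.5], [1.7, 0, 0, 0, 0, 0, 5.5], [2.1, 0, 0, 0, 0, 0, 5.5], [2.4, 0, 0, 0, 0, 0, 5.5], [2.7, 0, 0, 0, 0, 0, 5.5], [3, 0, 0, 0, 0, 0, 5.5], [3.15, 0, 0, 0, 0, 0, 5.5], [3.15, 0, 0, 0, 0, 0, 5.5], [3.15, 0, 0, 0, 0, 0, 5.5], [3.15, 0, 0, 0, 0, 0, 5.5]]
  ]
}}

```text
clock: 22.02
ee_pos: [547.1, -218.3, 172.2]
eef_rot: [0.706, -0.039, 0.706, 0.039]
contact_force: [-0.2, -0.7, 0.0]
grip_width: 63.6
```

```bash
python3 pan.py
```

```text
22.025 [ 547.1 -218.3  172.2] [-0.24 -0.73  0.02] 63.606354695522114
rim shift -0.5 5.75 corr 0.85 sink mm 12.1
```

>>> {"method": "step_arm", "body": {
  "moves": [
    [[0.1, 0, 0, 0, 0, 0, 6.6], [0.1, 0, 0, 0, 0, 0, 6.9], [0.1, 0, 0, 0, 0, 0, 7.2], [0.1, 0, 0, 0, 0, 0, 7.2], [0.1, 0, 0, 0, 0, 0, 7.2], [0.1, 0, 0, 0, 0, 0, 7.2], [-2, 0, 0, 0, 0, 0, 7.2], [-5, 0, 0, 0, 0, 0, 7.2], [-9, 0, 0, 0, 0, 0, 7.2], [-12.7, 0, 0, 0, 0, 0, 7.2], [-12.7, 0, 0, 0, 0, 0, 7.2], [-12.7, 0, 0, 0, 0, 0, 7.2]]
  ]
}}

```text
clock: 23.58
ee_pos: [546.7, -218.0, 297.9]
eef_rot: [0.706, -0.039, 0.706, 0.039]
contact_force: [-0.1, 0.0, -0.2]
grip_width: 71.7
```

```bash
python3 pan.py; python3 - <<'E'
from h import *
W=grab('wrist');S=grab('scene','scene3.png')
def cr(im,x0,y0,x1,y1,w,h): return cv2.resize(im[y0:y1,x0:x1,::-1],(w,h),interpolation=cv2.INTER_CUBIC)
s2=cv2.imread('pics/scene2.png')[:,:,::-1]
o=np.zeros((600,800,3),np.uint8)
o[:300,:400]=cr(W['color'],220,180,420,330,400,300)
o[:300,400:]=cr(S['color'],165,200,285,290,400,300)
o[300:,:400]=cr(s2,205,292,245,322,400,300)
o[300:,400:]=cr(S['color'],205,292,245,322,400,300)
cv2.imwrite('pics/c3.png',o)
E
```

```text
23.575 [ 546.7 -218.   297.9] [-0.08  0.03 -0.16] 71.68974478848274
rim shift 0.0 6.75 corr 0.85 sink mm 14.2
```

View pics/c3.png

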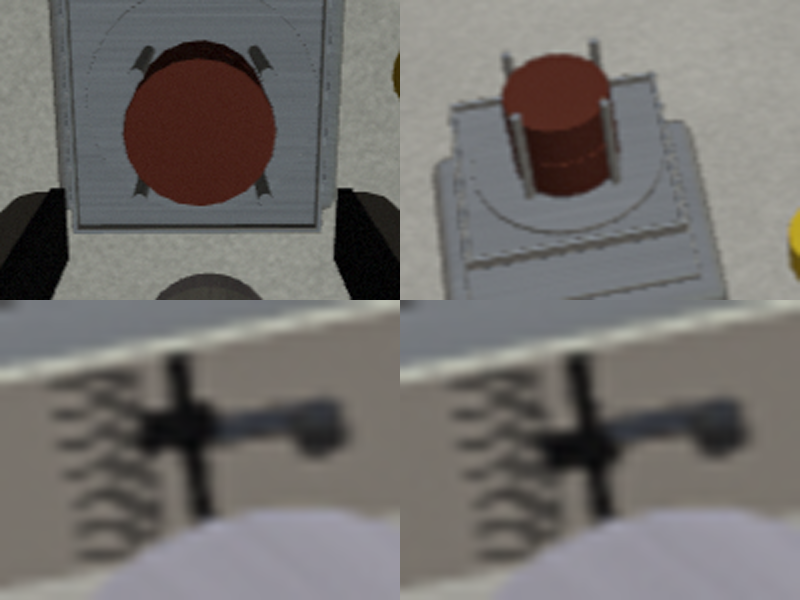

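The stack looks right: two pucks stand flat between the wires. The pointer appears about 14 crop px (4-5 mm) below the tab's level line. But if the pointer protrudes further than the tongue, this slanted view would give a false reading. I check the protrusions from nearly straight above with the wrist camera, staying high.

>>> {"method": "step_arm", "body": {
  "moves": [
    [[0, -0.5, 7, 0, 0, 0, 7.2], [0, -1, 13, 0, 0, 0, 7.2], [0, -1.5, 18, 0, 0, 0, 7.2], [3, -1.5, 20.8, 0, 0, 0, 7.2], [6, -1.5, 20.8, 0, 0, 0, 7.2], [9.5, -1.5, 20.8, 0, 0, 0, 7.2], [9.5, -1.5, 20.8, 0, 0, 0, 7.2], [9.5, -1.5, 20.8, 0, 0, 0, 7.2], [9.5, -1.5, 20.8, 0, 0, 0, 7.2], [9.5, -1.5, 20.8, 0, 0, 0, 7.2]]
  ]
}}

```text
clock: 24.98
ee_pos: [756.1, -210.6, 206.0]
eef_rot: [0.707, -0.039, 0.705, 0.038]
contact_force: [0.4, -0.9, -1.0]
grip_width: 71.7
```

```bash
python3 - <<'E'
from h import *
st=get_state();print(st['clock'],st['ee_pos'],st['contact_force'])
W=grab('wrist','w4.png');D=grab('side','side4.png');np.savez('w4',**W);np.savez('d4',**D);np.savez('s4',**grab('scene'))
u,v=proj(W,[642,-214,50]);print(u,v,W['position'])
x0,y0=int(u)-50,max(int(v)-37,0);print(x0,y0)
def cr(im,x0,y0,x1,y1,w,h): return cv2.resize(im[y0:y1,x0:x1,::-1],(w,h),interpolation=cv2.INTER_CUBIC)
o=np.zeros((600,800,3),np.uint8)
o[:,:500]=cr(W['color'],x0,y0,x0+100,y0+120,500,600)
s0=cv2.imread('pics/side0.png')[:,:,::-1]
o[:300,500:]=cr(s0,385,350,415,380,300,300)
o[300:,500:]=cr(D['color'],385,355,415,385,300,300)
cv2.imwrite('pics/c4.png',o)
E
```

```text
24.975 [ 756.07424612 -210.59360769  206.00067663] [ 0.35673343 -0.86966228 -0.95755795]
329.7371118319747 106.77412199096676 [ 685.29533241 -217.566211    375.75911515]
279 69
```

View pics/c4.png

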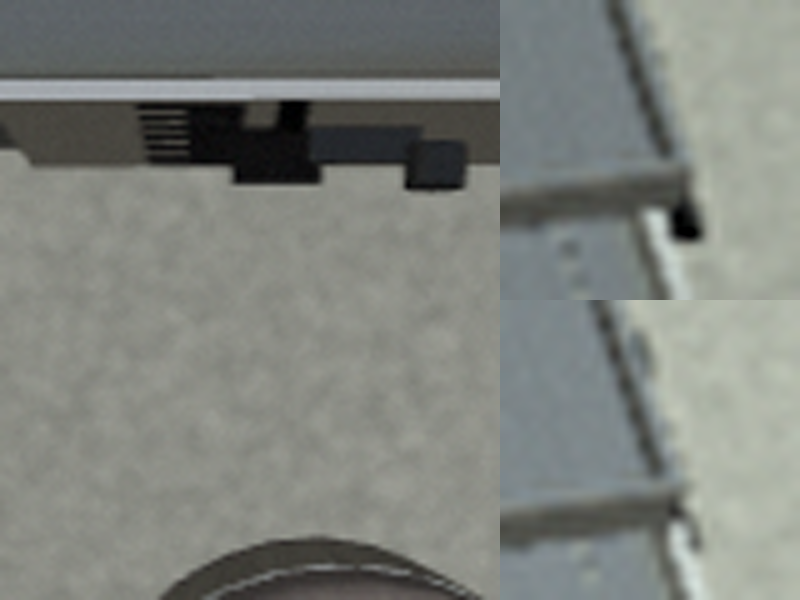

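The steep view shows the pointer as a black block at crop (232-322, 130-183), the tongue at rows 125-163 and the nut at (437,165). The pointer does protrude more than the tongue, so I must measure both edges accurately in both views.

```bash
python3 - <<'E'
from h import *
W=dict(np.load('w4.npz'));S=dict(np.load('s4.npz'))
# average several scene frames? take 6 more for noise
a=[S['color'].astype(float)]+[get_image('scene')['color'].astype(float) for _ in range(5)]
Sm=np.mean(a,0);np.save('sm',Sm)
b=[];
for _ in range(6): X=get_image('wrist');b.append(X['color'].astype(float))
Wm=np.mean(b,0);X['color']=Wm;np.savez('w5',**X);print(get_state()['clock'],get_state()['ee_pos'],X['position'])
def cr(im,x0,y0,x1,y1,f):
    c=im[y0:y1,x0:x1,::-1];c=np.clip((c-c.min())*1.6*255/(c.max()-c.min()),0,255).astype(np.uint8)
    return cv2.resize(c,None,fx=f,fy=f,interpolation=cv2.INTER_NEAREST)
o=np.zeros((600,800,3),np.uint8)
A=cr(Sm,214,296,246,316,25);B=cr(Wm,318,84,382,110,12)
o[:288,:]=cv2.resize(B,(768,312))[:288].copy() if 0 else np.pad(B[:288],((0,0),(0,32),(0,0)))
o[288:]=A[:312] if A.shape[0]>=312 else 0
o[288:,:]=A[50:362,:800]
for k in range(0,32,4): cv2.putText(o,str(214+k),(k*25,598),0,.35,(0,255,255),1)
for k in range(0,12,2): cv2.putText(o,str(298+k),(0,288+k*25+10),0,.35,(0,255,0),1)
for k in range(0,64,8): cv2.putText(o,str(318+k),(k*12,284),0,.35,(0,255,255),1)
for k in range(0,24,3): cv2.putText(o,str(84+k),(770,k*12+10),0,.35,(0,255,0),1)
cv2.imwrite('pics/c5.png',o)
E
```

```text
25.675 [ 755.47788602 -210.31280677  204.07409093] [ 685.12179042 -217.44247914  373.97006365]
```

View pics/c5.png

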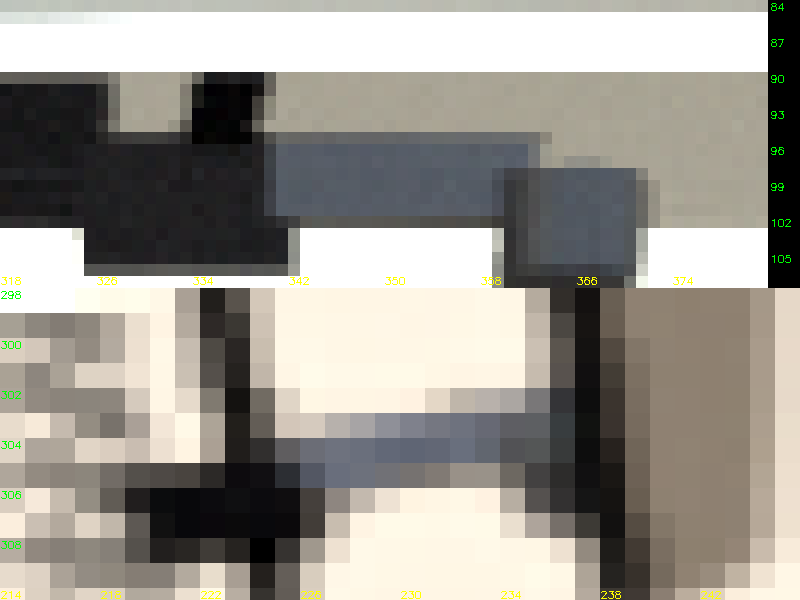

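The views give pointer ≈ 1 mm below the tab, ± 1.5 mm, after correcting for its larger protrusion. That is too uncertain to call. I take one lower, nearly edge-on look from the scale's -y side (clear of the can), after lifting and turning the wrist.

>>> {"method": "step_arm", "body": {
  "moves": [
    [[-6, 0, -1, 0.15, 0, 0, 3], [-9.6, -3, -5, 0.33, 0, 0, 3], [-9.6, -7.3, -9.3, 0.51, 0, 0, 3], [-9.6, -7.3, -9.3, 0.69, 0, 0, 3], [-9.6, -7.3, -9.3, 0.87, 0, 0, 3], [-9.6, -7.3, -9.3, 1.05, 0, 0, 3], [-9.6, -7.3, -9.3, 1.23, 0, 0, 3], [-9.6, -7.3, -9.3, 1.41, 0, 0, 3], [-9.6, -7.3, -9.3, 1.59, 0, 0, 3], [-9.6, -7.3, -9.3, 1.77, 0, 0, 3], [-9.6, -7.3, -9.3, 1.95, 0, 0, 3], [-9.6, -7.3, -9.3, 2.13, 0, 0, 3], [-9.6, -7.3, -9.3, 2.2, 0, 0, 3]]
  ]
}}

```text
clock: 27.3
ee_pos: [671.1, -293.1, 300.1]
eef_rot: [-0.354, -0.612, -0.354, 0.612]
contact_force: [-0.7, -0.1, -0.4]
grip_width: 30.0
```

>>> {"method": "step_arm", "body": {
  "moves": [
    [[0, 0, 0, 0.18, 0, 0, 3], [0, 0, 0, 0.36, 0, 0, 3], [0, 0, 0, 0.54, 0, 0, 3], [0, 0, 0, 0.72, 0, 0, 3], [0, 0, 0, 0.9, 0, 0, 3], [0, 0, 0, 1.08, 0, 0, 3], [0, 0, 0, 1.26, 0, 0, 3], [0, 0, 0, 1.44, 0, 0, 3], [0, 0, 0, 1.62, 0, 0, 3], [0, 0, 0, 1.8, 0, 0, 3], [0, 0, 0, 1.98, 0, 0, 3], [0, 0, 0, 2.16, 0, 0, 3], [0, 0, 0, 2.27, 0, 0, 3], [0, 0, 0, 2.27, 0, 0, 3]]
  ]
}}

```text
clock: 29.05
ee_pos: [671.1, -293.1, 300.2]
eef_rot: [-0.404, 0.58, -0.404, -0.58]
contact_force: [-0.7, -0.5, 0.2]
grip_width: 30.1
```

```bash
python3 - <<'E'
from h import *
st=get_state();Rt=rot(st['eef_rot']);print(st['clock'],st['ee_pos'],st['qpos'].round(2),Rt.round(2),st['contact_force'])
im=get_image('wrist');t0,R0=np.array(im['position']),rot(im['attitude'])
ct=Rt.T@(t0-st['ee_pos']);cR=Rt.T@R0
def pr(T,Rn,P):
    c=(Rn@cR).T@(np.array(P)-(T+Rn@ct));return (im['fx']*c[0]/c[2]+im['cx'],im['fy']*c[1]/c[2]+im['cy'],c[2])
for p in(.4,.55,.7):
  for s in(1,-1):
    Rn=Rt@R.from_rotvec([0,s*p,0]).as_matrix()
    for T in([671,-293,173],[678,-314,152]):
        print(p*s,T,np.round(pr(np.array(T,float),Rn,[642,-214,45])),'shift',(Rt.T@(np.array(T)-st['ee_pos'])).round(0),'cam',(T+Rn@ct).round(0))
E
```

```text
29.05 [ 671.07382485 -293.08149426  300.15829769] [-0.58  0.55  0.94 -0.    1.65  2.21] [[ 0.   -0.94 -0.35]
 [-0.   -0.35  0.94]
 [-1.   -0.   -0.  ]] [-0.72298146 -0.49242312  0.19708846]
0.4 [671, -293, 173] [319. 389. 296.] shift [127.   0.   0.] cam [ 670. -291.  357.]
0.4 [678, -314, 152] [318. 426. 272.] shift [148.   1. -22.] cam [ 677. -312.  336.]
-0.4 [671, -293, 173] [320. 258. 335.] shift [127.   0.   0.] cam [ 716. -415.  302.]
-0.4 [678, -314, 152] [319. 289. 331.] shift [148.   1. -22.] cam [ 723. -436.  281.]
0.55 [671, -293, 173] [319. 417. 280.] shift [127.   0.   0.] cam [ 660. -265.  354.]
0.55 [678, -314, 152] [318. 455. 253.] shift [148.   1. -22.] cam [ 667. -286.  333.]
-0.55 [671, -293, 173] [320. 235. 331.] shift [127.   0.   0.] cam [ 722. -432.  282.]
-0.55 [678, -314, 152] [319. 266. 333.] shift [148.   1. -22.] cam [ 729. -453.  261.]
0.7 [671, -293, 173] [319. 447. 261.] shift [127.   0.   0.] cam [ 651. -240.  348.]
0.7 [678, -314, 152] [318. 488. 232.] shift [148.   1. -22.] cam [ 658. -261.  327.]
-0.7 [671, -293, 173] [320. 212. 325.] shift [127.   0.   0.] cam [ 727. -446.  258.]
-0.7 [678, -314, 152] [319. 243. 330.] shift [148.   1. -22.] cam [ 734. -467.  237.]
```

>>> {"method": "step_arm", "body": {
  "moves": [
    [[0, 0, -2.2, 0, -0.17, 0, 3], [2, 0.1, -2.2, 0, -0.34, 0, 3], [5, 0.1, -2.2, 0, -0.51, 0, 3], [9, 0.1, -2.2, 0, -0.68, 0, 3], [12, 0.1, -2.2, 0, -0.7, 0, 3], [14.8, 0.1, -2.2, 0, -0.7, 0, 3], [14.8, 0.1, -2.2, 0, -0.7, 0, 3], [14.8, 0.1, -2.2, 0, -0.7, 0, 3], [14.8, 0.1, -2.2, 0, -0.7, 0, 3], [14.8, 0.1, -2.2, 0, -0.7, 0, 3], [14.8, 0.1, -2.2, 0, -0.7, 0, 3]]
  ]
}}

```text
clock: 30.48
ee_pos: [674.7, -312.0, 152.6]
eef_rot: [0.519, -0.348, 0.242, 0.742]
contact_force: [0.7, 0.0, 0.2]
grip_width: 29.9
```

```bash
python3 - <<'E'
from h import *
st=get_state();print(st['clock'],st['ee_pos'],st['qpos'].round(2),st['contact_force'])
b=[]
for _ in range(6): X=get_image('wrist');b.append(X['color'].astype(float))
X['color']=np.mean(b,0);np.savez('w6',**X);im=X['color']
u,v=np.array(proj(X,[642,-214,45])).astype(int);print(u,v,X['position'])
x0,y0=u-40,v-30
c=cv2.resize(im[y0:y0+60,x0:x0+80,::-1],None,fx=10,fy=10,interpolation=cv2.INTER_CUBIC)
c=np.clip(c*1.5,0,255).astype(np.uint8)
for k in range(0,80,10): cv2.putText(c,str(x0+k),(k*10,595),0,.4,(0,255,255),1)
for k in range(0,60,5): cv2.putText(c,str(y0+k),(0,k*10+10),0,.4,(0,255,0),1)
cv2.imwrite('pics/c6.png',c)
E
```

```text
30.475 [ 674.68822804 -311.98844025  152.61707165] [-0.73  1.3   0.18  0.4   2.25  2.22] [0.66130221 0.0405903  0.2149089 ]
316 242 [ 729.8139504  -464.48412621  237.02256416]
```

View pics/c6.png

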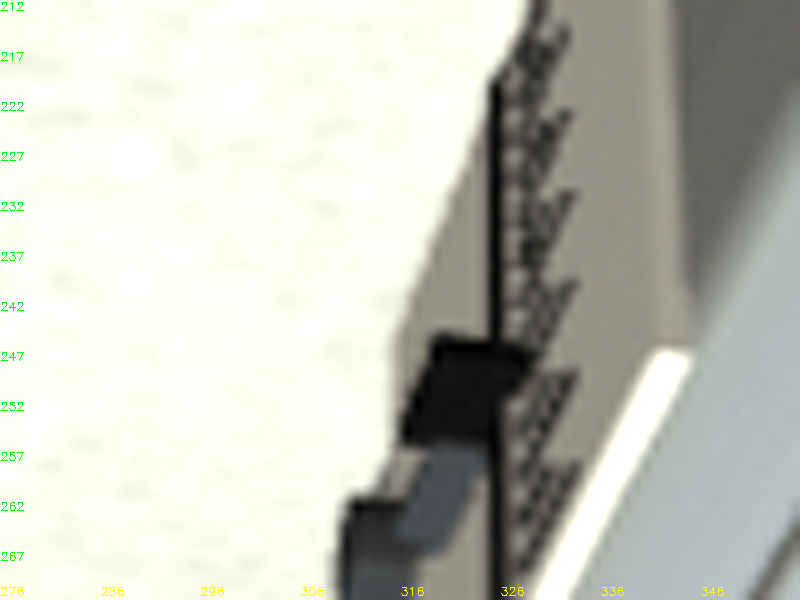

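The edge-on view is upside down, since the camera looks from the -y side. The pointer block is at (316-330, 245-256), the tongue runs from (322,256) to (319,267), the nut is at (313,264) and the slot line at u=325. I print the pixels and cast rays on the face plane.

```bash
python3 - <<'E'
from h import *
X=dict(np.load('w6.npz'));W=dict(np.load('w5.npz'));Sm=np.load('sm.npy')
g=X['color'].mean(2);np.set_printoptions(linewidth=200)
print('cols',list(range(308,336)))
for r in range(242,272): print(r,' '.join('%3d'%t for t in g[r,308:336]))
print('wrist steep cols 322..346')
g=W['color'].mean(2)
for r in range(88,110): print(r,' '.join('%3d'%t for t in g[r,322:366:1]))
E
```

```text
cols [308, 309, 310, 311, 312, 313, 314, 315, 316, 317, 318, 319, 320, 321, 322, 323, 324, 325, 326, 327, 328, 329, 330, 331, 332, 333, 334, 335]
242 175 177 174 172 168 162 159 159 140  95  96  95  95  95  95  96  72   8  40  58  49  56  48  56  61  95  95  95
243 173 173 172 171 169 167 163 156 129  95  96  96  96  95  95  95  73   8  50  90  76  47  58  46  82  95  95  95
244 176 172 169 170 170 169 166 148 108  96  95  96  95  95  95  94  73   6  50  81  57  47  53  56  96  96  96  95
245 171 167 167 167 167 166 160 131  96  95  87  57  35  51  62  75  63   6  49  68  48  58  36  71  95  96  95  96
246 164 162 163 165 165 166 155 122  95  94  75  17   6   3   6   5   4   5  17  22  36  51  55  95  94  94  96  96
247 165 161 162 163 163 163 152 121  96  96  73   5   9   6   7   6   6   6   8   3  11  25  62  96  95  96  95  95
248 167 165 163 164 165 167 157 123  95  85  52  11  13  13  11  11  10  11  10   8   9  42  81  95  90  85  96  96
249 170 168 166 166 166 169 160 124  96  76  19  11  13  12  12  12  11  14  13  13  19  46  61  60  54  58  96  96
250 172 173 171 167 165 16
[... 5799 characters left out ...]
  36  36  35  35  37  37  38  38  36  36  36  37  35  37  36  37  65 114 137 140 140 140 140 143 144 144 142 140 140 141 143 143 121  57  22  26  27  27  26  28
107 137 136 136 135 135 135 135 135 138 139 141 140 137 136 136 138 137 138 137 136 133 135 137 138 137 139 140 142 143 143 142 141 140 139 140 140 119  58  21  21  20  21  20  19
108 137 135 133 133 133 134 136 136 136 136 137 136 135 135 135 136 137 137 137 136 135 135 138 138 137 137 139 141 141 141 140 139 139 139 140 138 138 138 131 116 108 109 107 107
109 140 136 136 133 134 134 134 136 136 136 135 134 135 135 135 136 137 136 137 135 136 137 138 137 136 136 137 139 140 140 138 136 138 138 136 135 135 136 140 142 144 143 142 142
```

>>> {"method": "step_arm", "body": {
  "moves": [
    [[-3, 0, 0, 0, 0.1, 0, 3], [-7, 0, 0, 0, 0.2, 0, 3]]
  ]
}}

```text
clock: 31.02
ee_pos: [684.5, -350.8, 203.1]
eef_rot: [0.493, -0.421, 0.293, 0.703]
contact_force: [0.6, 0.3, -0.2]
grip_width: 30.1
```

```bash
python3 - <<'E'
from h import *
X=dict(np.load('w6.npz'));W=dict(np.load('w5.npz'))
a=np.radians(6.35);ex=np.array([np.cos(a),np.sin(a),0]);ey=np.array([-np.sin(a),np.cos(a),0])
def on(im,u,v,n,c):
    p,d=ray(im,u,v);return p+d*(c-n@p)/(n@d)
f=lambda p:np.round([ex@p,ey@p,p[2]],1)
for z0 in(40,48,56):
    yl=ey@onz(W,324.2,104,z0);yr=ey@onz(W,342.3,104,z0);g=W['color'].mean(2)
    print('z0',z0,'ptr y',yl.round(1),yr.round(1),'far top edge',f(on(X,320,256.0,ey,yr)),'near bot edge',f(on(X,321,245.4,ey,yl)),'near top',f(on(X,321,247.6,ey,yl)))
    yt=ey@onz(W,340.3,99,z0)
    nl=ey@onz(W,359.4,104,z0)
    row=g[101,356:380].astype(int)
    for nr in(371.5,):
        nrr=ey@onz(W,nr,104,z0);yc=(nl+nrr)/2;Rn=(nrr-nl)/2
        # nut upper-image tangent row 261.4 at u~313: search zc s.t. min over circle of projected row =261.4
        xs=ex@onz(W,365,104,z0)
        best=min(np.arange(30,75,.1),key=lambda zc:abs(min(proj(X,xs*ex+(yc+Rn*np.cos(t))*ey+np.array([0,0,zc+Rn*np.sin(t)]))[1] for t in np.linspace(0,6.28,60))-261.4))
        print('   nut y',nl.round(1),nrr.round(1),'R',Rn.round(1),'zc',best.round(1),'tongue near y',yt.round(1))
    print('   x: ptr rear/front',f(onz(W,333,94.7,z0))[0],f(onz(W,333,106,z0))[0],'tongue',f(onz(W,350,94.6,z0))[0],f(onz(W,350,102.5,z0))[0])
print(row)
E
```

```text
z0 40 ptr y -288.0 -271.3 far top edge [ 607.9 -271.3   51.8] near bot edge [ 611.  -288.    50.9] near top [ 611.  -288.    53.5]
   nut y -255.6 -244.5 R 5.6 zc 51.7 tongue near y -273.2
   x: ptr rear/front 602.0 611.7 tongue 601.9 608.7
z0 48 ptr y -288.1 -271.8 far top edge [ 608.  -271.8   52.1] near bot edge [ 611.  -288.1   51. ] near top [ 611.  -288.1   53.6]
   nut y -256.5 -245.6 R 5.4 zc 52.4 tongue near y -273.7
   x: ptr rear/front 603.3 612.8 tongue 603.3 609.8
z0 56 ptr y -288.2 -272.3 far top edge [ 608.1 -272.3   52.5] near bot edge [ 611.  -288.2   51.1] near top [ 611.  -288.2   53.6]
   nut y -257.4 -246.8 R 5.3 zc 53.0 tongue near y -274.1
   x: ptr rear/front 604.7 613.8 tongue 604.6 611.0
[40 40 39 34 24 29 33 37 37 38 37 37 39 40 38 44 60 68 66 67 67 67 68 68]
```

```bash
python3 - <<'E'
from h import *
X=dict(np.load('w6.npz'));S=dict(np.load('s4.npz'));Sm=np.load('sm.npy')
a=np.radians(6.35);ex=np.array([np.cos(a),np.sin(a),0]);ey=np.array([-np.sin(a),np.cos(a),0])
def on(im,u,v,c):
    p,d=ray(im,u,v);return p+d*(c-ex@p)/(ex@d)
for c in(602,604,606):
    print(c,'ptr rear top',[np.round([ey@q,q[2]],1).tolist() for q in(on(X,u,v,c) for u,v in((329.1,248),(327.8,250),(327.2,251)))],
     'tongue rear top',[np.round([ey@q,q[2]],1).tolist() for q in(on(X,u,v,c) for u,v in((323.05,260.5),(322.5,262),(321.5,264),(320.45,266)))])
g=Sm.mean(2)
# scene column profiles: top/bottom edges of pointer (219-224) and tongue (228-233), cast on the face plane
for u in range(217,235): print(u,g[300:312,u].astype(int))
# displacement per mm and level-line slope in scene
p=lambda x,y,z:np.array(proj(S,x*ex+y*ey+np.array([0,0,z])))
b=p(606,-280,52);print(b,p(606,-270,52)-b,p(606,-280,62)-b,p(616,-280,52)-b)
E
```

```text
602 ptr rear top [[-284.2, 49.8], [-279.3, 48.9], [-277.0, 48.6]] tongue rear top [[-260.4, 49.3], [-258.1, 49.7], [-253.9, 49.5], [-249.4, 49.2]]
604 ptr rear top [[-291.3, 55.0], [-286.6, 54.2], [-284.4, 53.9]] tongue rear top [[-268.3, 54.5], [-266.0, 54.9], [-261.9, 54.8], [-257.5, 54.5]]
606 ptr rear top [[-298.5, 60.3], [-293.9, 59.4], [-291.8, 59.1]] tongue rear top [[-276.1, 59.8], [-273.9, 60.1], [-269.9, 60.0], [-265.7, 59.7]]
217 [ 70 101  67  71 102  68  71 101  69  71 102  69]
218 [ 84 101  68  60  99  57  50  89  65  69 100  83]
219 [107 108  97  80  92  45  24  48  45  64  83 101]
220 [117 116 116 109 107  42  16  18  24  65  84 100]
221 [ 91  93 104 117 115  40  14  14  27  83 107 108]
222 [ 42  45  63  81  79  28  16  15  36 105 117 117]
223 [27 25 18 24 23 16 17 15 26 79 85 92]
224 [92 89 56 50 31 18 16 15 11 25 32 43]
225 [117 116 102  96  51  31  17  15  33  51  50  36]
226 [117 118 116  98  59  49  38  37  76  98  99  93]
227 [117 117 116  87  61  59  69  92 107 117 117 117]
228 [116 117 116  82  60  60  90 115 117 117 117 116]
229 [117 118 116  74  57  60 108 118 117 117 116 116]
230 [117 118 114  68  55  60 115 118 117 117 116 116]
231 [117 116 103  63  56  63 116 117 117 116 116 115]
232 [117 116  89  61  60  73 117 118 117 116 116 116]
233 [118 116  87  57  55  73 115 118 117 116 116 116]
234 [118 116  82  52  46  55  85 106 117 117 116 116]
[222.95261853 305.4247634 ] [ 4.88452684 -0.91051116] [-0.51061301 -2.90531788] [0.62816864 3.92031584]
```

All the estimates put the pointer slightly past the tab. Scene plus steep view gives 1.4 mm below. Edge-on rays against the tongue edge and the nut each give about 0.5 mm. In the overhead view the tongue also covers the pointer's end, so it lies higher. A third puck would overshoot by about 8-9 mm, so two is the portion. The arm is clear of everything.

```bash
python3 pan.py; python3 -c "
from cell import *
print(hand_in())"
```

```text
31.025 [ 684.5 -350.8  203.1] [ 0.56  0.33 -0.19] 30.121698276651763
rim shift 0.0 6.75 corr 0.85 sink mm 14.2
the job is handed in; nothing more can be done
None
```

I set two pucks flat, one on the other, between the stacker's wires, judged the pointer to be just past the set tab, and handed the job in at 31 s. Each puck was probed at the wire tips first, with no pan movement, then lowered with a few mm of press and released. The arm was clear and touching nothing. The two pucks I did not need were left alone on the tray.

- **Stack and pan:** the last pictures showed both pucks between the wires. The pan had sunk 14.2 mm from its empty position and read the same about 7 s later, at hand-in.
- **Pointer:** the methods disagreed. One pair of camera views put it about 1.4 mm below the tab, and the edge-on rays put it about 0.5 mm below. My first naive reading was about 4.5 mm below, but it ignored how far the pointer sticks out.
- **Margin:** I put the uncertainty at ±1 to 1.5 mm, and the limit is 1 mm above the tab. A third puck would have overshot by an estimated 8 to 9 mm against the 8.5 mm limit. I stopped at two on that margin, and no verdict was reported.

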